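# Clamp the dripper stand to the slotted brewing rail

### The arm

A 6-joint arm with a two-finger parallel gripper is mounted at the origin on the work surface. World frame = base frame: x ahead of the robot, y to its left, z up, the work surface at z = 0. Lengths are in m, angles in rad, forces in N, time in s.
With the tool pointing down it reaches from about 0.25 to 0.8 m from the base axis. Payload 8.5 kg.
Tool frame: the origin (TCP) lies where the fingers leave the gripper's body, on its centre line; the fingertips stand 73 mm ahead of it and the grasp point (between the pads) lies 54 mm ahead of it; z points along the fingers, y is the line along which they close (so a half turn about z gives the same grasp; the last joint's range is limited). The gripper opens to 85 mm and grips with 20 to 120 N. Pads are 22 mm wide; open, the fingers measure 114 mm over their backs; the gripper's body (76 mm by 85 mm) begins 54 mm behind the grasp point. The pads swing forward as they close: fully open they stand 13 mm farther back than shut.
Start: joints at [1.218, 0.238, -0.013, 1.319, 0, 1.571], TCP at [0.181, 0.493, 0.304] pointing down, gripper open.
Joint ranges: [-2.66, 2.66], [-1.03, 1.9], [-1.14, 1.46], [-1.82, 2.27], [-1.45, 1.34], [-3.14, 3.14]. Speed limits (rad/s): [2.22, 2.22, 2.79, 3.14, 3.14, 3.14].

### API

Orientations are given as a unit quaternion [x, y, z, w].
In Python, from cell import monitor, viewer, finish_job gives the robot as it stands. The module is installed in compiled form; this text tells all that it offers.
- The arm moves only by the tool send_rows, never from a script. Its argument "motion" is a list of rows, each a list of 3 entries, a list of its own where there are three numbers: the shift along the tool's x, y, z in cm, then the turn, a rotation vector about the tool's x, y, z in rad, then the closure, from 0 (fully open) to 1 (shut). A call has exactly 5 rows; each row is the pose to reach, as a shift and turn from the pose commanded when the call began, along the tool's axes at that moment; what a row does not reach only later rows make up. A row lasts 1/8 s, in which the tool goes at most 62.5 mm and 10.7 degrees, less where a joint would pass 70% of its speed; a pose out of reach is approached as far as the arm can. A call with a gripper value outside its range is refused whole. The fingers move at their own pace and stop on an object; "force" is the grip in N (left out, the last holds). Time passes only in rows, so rows that repeat a pose let the fingers close, or fill a call up. It gives the time, the measured TCP pose, the force and the opening at its end, in the units of the state.
- monitor.observe(): the state, without advancing time (a new reading comes with each control period).
- viewer.snapshot(name): name is "side" or "top" or "wrist"; returns a dict with "frame" (480x640x3 uint8, red, green, blue), "fovy" (degrees; the focal length in pixels is half the picture's height over the tangent of half this angle, whatever the lens; pixels are square), "cx", "cy" (the principal point, pixels), "camera_from_world" (4x4, takes a point from world to camera coordinates). Camera axes: x right, y up, looking along -z (the intrinsics and any distortion apply to the point x, -y, -z); pixel columns grow to the right and rows downward; lengths in m; the calibration is good to about 2 mm. A picture is of the moment at which its call begins. There is no depth.
- finish_job(): hands the job in, once; it reports no verdict.
The state is a dict: "time": time; "joint_pos": joint angles; "qvel": joint speeds; "joint_torque": joint torques, N m; "tool_pos": TCP position; "eef_rot": TCP orientation; "force": force on the tool from outside, world axes, zero at the start; "torque": the same for the moment, N m; "finger_gap": finger opening in m.
Only numpy, scipy, OpenCV 4.12 (cv2) and the standard library are available. Lean on these libraries where they do the work, as an engineer would, in place of code of your own. Each camera call takes 0.05 s, during which the arm holds its last target. There are 200 camera calls.

### The job

Take the clamp bolt out of its wooden block, lower its head lengthwise into the rail's slot on the notch side of the dripper stand, and slide it along the slot fully home into the notch of the stand's foot without shoving the stand. Then turn the bolt clockwise until its head sits square across under the slot's lips, and tighten the knob hand-tight, to about 0.3 N m, so that the foot is firmly clamped but not overtightened. Let go of the knob and leave the things round about undisturbed.

Things in the scene. Friction and masses are not known exactly. Their poses are not given: they have to be found in the camera images.
- rail: Aluminium rail fixed on the table, 60 wide (x) x 340 long (y) x 30 high, origin at the centre of its underside. A T-slot, open upwards, runs along its y axis at mid width: mouth 21 wide between two lips (top 30 above the table), below them a channel 32 wide, floor at 10. The lips are 8 thick plus a glued liner below, 0 to 2.5 thick, other each time and not known: their underside is at 19.5 to 22.
- stand: Dripper stand, about 0.9 kg, on top of the rail. Dark steel foot 8 thick, 56 wide, with a tongue in the slot (from y = +45): it can only slide along the rail, and may do so if pushed with over 4 N. Origin on the foot's underside where the bolt's axis lies when home; y as the rail's y. A 16 thick column at y = +115 and a cone at +182 rise 170 above the rail.
- seat (a point): Point on the stand: top face of the foot (38 above the table), where the bolt's axis lies when home in the notch. Axes as the stand. The notch is 14 wide (2 play each side of the stem) and open towards -y: its two prongs end at y = -32, its flat bottom is at y = +5.
- bolt: Loose clamp bolt, 0.1 kg, at the start upright in the 36 x 24 pocket of a fixed wooden block (75 x 65 x 40 high), head down, the knob's flange on the block's top. Origin under the head's centre, z up along the 10 thick stem. Head 30 long (x) x 19 wide (y) x 6 high.
- stem (a point): Point on the bolt's axis, 16 above the underside of the head. Axes as the bolt.
- head_top (a point): Point on the bolt's axis at the head's upper face, 6 above its underside; axes as the bolt. Two opposite corners of the head are cut away: below the lips it turns clockwise (from above) from lengthwise to square, then stops against the channel's walls 0 to 15 degrees past square.
- knob: Hand knob, a quick-thread nut on the bolt. Origin on the bolt's axis, on the underside of its steel flange (34 in diameter, 5 thick), z up. Above it a black bar grip 42 long (x) x 12 wide (y), from 5 to 31 above the origin. Fully slack the bar is in line with the head (up to 0.1 rad clockwise of that at the start).
- canister: White jar with a wooden lid, 84 in diameter, 130 high. Origin under it. Leave alone.
- cup: Brown cup, 68 in diameter, 75 high. Origin under it. Leave alone.
- carton: Kraft carton, 60 x 90 x 130 high. Origin under it. Leave alone.
- knob_grip (a point): Point on the knob's axis, 20 above its flange's underside; axes as the knob. Fully slack the flange's underside is 21 above the head's top; it nears by 5 per rad clockwise on the bolt. Stiff thread (0.08 N m): a bolt free to turn goes along with the knob; once the head is stopped the knob turns on alone, 0.4 to 1 rad to take up the slack, then torque and clamping force climb steeply.
Mind the look-alikes: they are no part of the job. Leave any green or turquoise look-alike of the bolt alone.

How it is judged:
On the way, in this order (a step that is already met when the one before it is completed fails the run):
1. the bolt, its head lengthwise under the lips, is slid home into the notch (horizontal distance between stem and seat below 0.004 m and z of head_top in the frame of rail below 0.0225 m and angle between the x axis of bolt and the y axis of rail, either way round below 0.35 rad), for 0.2 s.
2. the head is turned square across the slot (horizontal distance between stem and seat below 0.005 m and z of head_top in the frame of rail below 0.023 m and angle between the x axis of bolt and the x axis of rail, either way round below 0.3 rad), for 0.2 s.
At the end, for the whole second after the job is handed in: The knob is released and presses on the foot with more than 15 N, the bolt's head lies under the lips within 0.38 rad of square to the slot, the bolt's axis is within 5 mm of its home in the notch, the stand is upright, all at rest (contact force between knob and stand above 15 N and angle between the x axis of bolt and the x axis of rail, either way round below 0.38 rad and horizontal distance between stem and seat below 0.005 m and z of head_top in the frame of rail below 0.024 m and angle between stand's own z axis and vertical below 0.05 rad and linear speed of bolt below 0.01 m/s); the robot touches nothing.
It fails at once if the clamp is overtightened: knob on foot over 60 N (contact force between knob and stand above 60 N).
It fails at once if the bolt is rammed into or strained against the rail with more than 80 N (contact force between bolt and rail above 80 N).
It fails at once if the stand is shoved more than 10 mm along (distance of stand from where it was at the start of the episode above 0.01 m).
It fails at once if a bystander is moved more than 20 mm (distance of any of canister, cup, carton from where it was at the start of the episode above 0.02 m).
It also fails if it takes over 61 s, if anything falls off the work surface, if the arm or the gripper's body presses on something with over 40 N, if the wrist force passes 120 N, or if a joint passes its speed limit or range.

## Working session

There is one attempt and no reset: what is moved stays moved. The work goes in short steps, Python scripts to look and compute and a tool call to move; the robot and the scene stay as the last step left them, time stands still between calls to the robot, and variables do not carry over. Pictures are saved under pics/ and viewed, on a budget of 10 in all, crops included, one or two more only if the job needs it, and the job is handed in when it is done.

Besides the shell and the picture viewer there is one more tool, called after "Request:" as a command line: name --argument value ..., lists and objects as JSON in quotes. send_rows: Moves the arm, as the interface text tells. Its arguments: {"type":"object","properties":{"motion":{"type":"array"},"force":{"type":"number"}},"required":["motion"]}

```bash
mkdir -p pics; cat > h.py <<'E'
import numpy as np, cv2
from cell import monitor, viewer, finish_job
def snap(n):
    s=viewer.snapshot(n); np.save('last_%s.npy'%n,s,allow_pickle=True); return s
def load(n): return np.load('last_%s.npy'%n,allow_pickle=True).item()
def save(s,f,crop=None,scale=1):
    im=s['frame'][:,:,::-1]
    if crop: x0,y0,x1,y1=crop; im=im[y0:y1,x0:x1]
    cv2.imwrite(f,cv2.resize(im,None,fx=scale,fy=scale,interpolation=cv2.INTER_CUBIC))
def foc(s): return 240/np.tan(np.radians(s['fovy'])/2)
def ray(s,u,v):
    T=np.array(s['camera_from_world']);R=T[:3,:3];f=foc(s)
    d=R.T@np.array([(u-s['cx'])/f,-(v-s['cy'])/f,-1]); return -R.T@T[:3,3],d
def plane(s,u,v,z):
    o,d=ray(s,u,v); return o+d*(z-o[2])/d[2]
def proj(s,p):
    T=np.array(s['camera_from_world']);c=T[:3,:3]@np.array(p)+T[:3,3];f=foc(s)
    return s['cx']+f*c[0]/-c[2], s['cy']-f*c[1]/-c[2]
E
python3 - <<'E'
from h import *
a=snap('side');b=snap('top')
for s in(a,b): print({k:v for k,v in s.items() if k!='frame'})
save(a,'pics/side.png');save(b,'pics/top.png')
print(monitor.observe())
E
```

```text
{'fovy': 57.96957657495812, 'cx': 320.10728628790065, 'cy': 243.12963072496964, 'camera_from_world': array([[ 0.88941208, -0.45681206,  0.01639769, -0.57069924],
       [ 0.22165366,  0.46237699,  0.85853199, -0.1309427 ],
       [-0.39976969, -0.75995412,  0.51249775, -0.63514109],
       [ 0.        ,  0.        ,  0.        ,  1.        ]])}
{'fovy': 52.739234642350524, 'cx': 321.9146331006148, 'cy': 242.72578284655748, 'camera_from_world': array([[-0.07934613, -0.99683817, -0.0042251 , -0.05203981],
       [ 0.96607755, -0.07794122,  0.24620995, -0.60313649],
       [-0.24576079,  0.01545403,  0.96920731, -0.62105923],
       [ 0.        ,  0.        ,  0.        ,  1.        ]])}
{'time': 0.1, 'joint_pos': array([ 1.21797166e+00,  2.38706347e-01, -1.41927372e-02,  1.31920329e+00,
       -8.56925365e-06,  1.57079798e+00]), 'qvel': array([-8.30922171e-05, -2.22547503e-03,  2.03593952e-03, -1.78488839e-03,
       -8.25349959e-05, -1.04949107e-03]), 'joint_torque': array([ 5.85331109e-04, -5.39722574e+01,  3.46998703e+01,  1.34123521e-02,
        3.71388194e-05, -1.49327701e-05]), 'tool_pos': array([0.18131424, 0.49238438, 0.30334056]), 'eef_rot': array([ 1.75499496e-01,  9.84479304e-01, -6.43638220e-04, -1.10385745e-04]), 'force': array([-0.46993864, -0.06627162,  0.30848912]), 'torque': array([ 0.0061728 , -0.002187  ,  0.01991788]), 'finger_gap': 0.08558386845195398}
```

View pics/top.png

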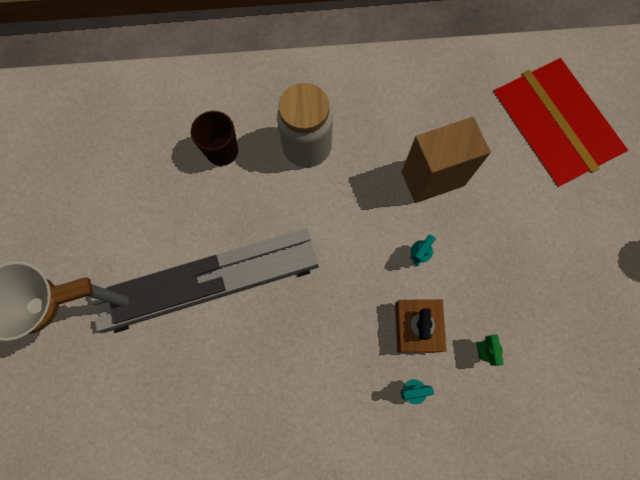

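View pics/side.png

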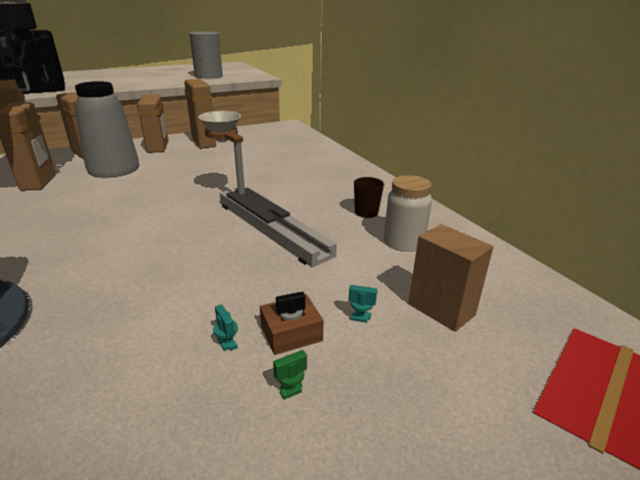

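Candidates for the bolt: the black knob in the wooden block at top (424,323), turquoise ones at (423,250) and (416,392), and a green one at (493,349). I choose the black knob in the block. The dark foot's notch is at about top (205,280), opening to the right, with the rail's free end at (310,250).

```bash
python3 - <<'E'
from h import *
b=load('top'); im=b['frame']
A=cv2.resize(im[290:362,380:470],None,fx=5,fy=5,interpolation=cv2.INTER_CUBIC)
B=cv2.resize(im[225:335,90:325],None,fx=3.2,fy=3.2,interpolation=cv2.INTER_CUBIC)
W=max(A.shape[1],B.shape[1]);c=np.zeros((360+B.shape[0],W,3),np.uint8);c[:360,:A.shape[1]]=A;c[360:,:B.shape[1]]=B
cv2.imwrite('pics/c1.png',c[:,:,::-1]);print(c.shape,A.shape,B.shape)
hsv=cv2.cvtColor(im,cv2.COLOR_RGB2HSV)
m=np.zeros(im.shape[:2],np.uint8);m[300:350,400:445]=(hsv[300:350,400:445,2]<30)*255
n,l,st,ce=cv2.connectedComponentsWithStats(m)
for i in range(1,n):
  if st[i,4]>20:
    cnt=np.argwhere(l==i)[:,::-1].astype(np.float32);print(st[i],ce[i],cv2.minAreaRect(cnt),plane(b,*ce[i],.071))
E
```

```text
(712, 752, 3) (360, 450, 3) (352, 752, 3)
[417 309  15  31 351] [424.03133903 324.01709402] ((424.0, 324.0), (30.0, 14.0), 90.0) [ 0.4707771  -0.23207525  0.071     ]
```

View pics/c1.png

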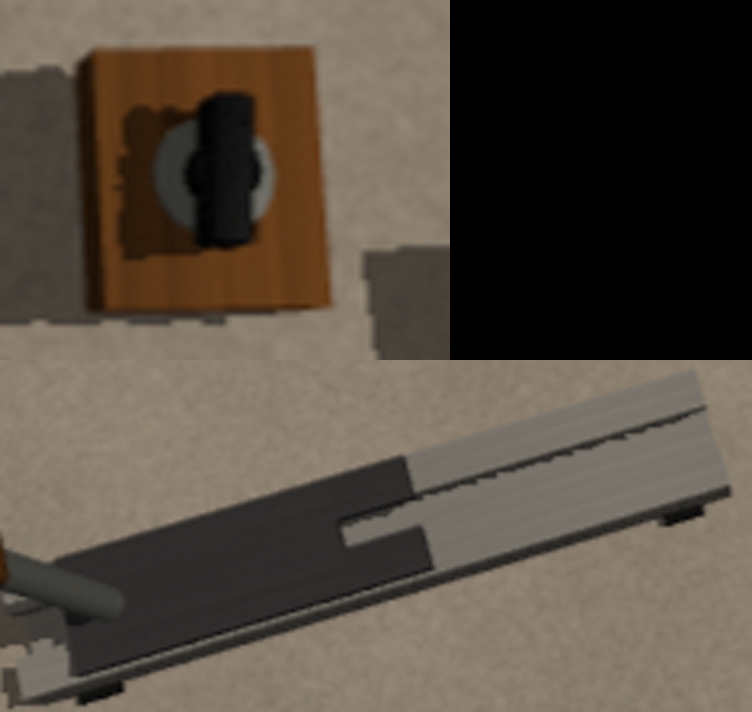

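The crop shows the black bar knob on its flange in the block at crop (215,175). In the lower half, the foot's prongs end at (405,457) and (433,570), the notch bottom is at (342,518–547), and the rail's free end is at (695,370)–(730,490).

```bash
python3 - <<'E'
from h import *
b=load('top')
P=lambda x,y,z:plane(b,90+x/3.2,225+(y-360)/3.2,z)[:2]
Q=lambda x,y,z:plane(b,380+x/5,290+y/5,z)[:2]
r1,r2=P(695,370,.03),P(730,490,.03);print('rail end',r1,r2,np.linalg.norm(r1-r2),(r1+r2)/2)
p1,p2=P(405,457,.038),P(433,570,.038);print('prongs',p1,p2,np.linalg.norm(p1-p2),(p1+p2)/2)
f2,f1=P(75,675,.038),P(55,558,.038);print('foot far',f1,f2,(f1+f2)/2)
n1,n2=P(342,518,.038),P(345,547,.038);print('notch',n1,n2,(n1+n2)/2)
d=(f2-p2);print('dir',np.degrees(np.arctan2(d[1],d[0])),np.linalg.norm(d)); d=(f1-p1);print(np.degrees(np.arctan2(d[1],d[0])))
bl=[Q(*p,.04) for p in((92,48),(315,47),(330,305),(105,310))]
for i in range(4): print(bl[i],np.linalg.norm(bl[i]-bl[i-1]),np.degrees(np.arctan2(*(bl[i]-bl[i-1])[::-1])))
print('centre',sum(bl)/4,'flange',Q(215,177,.045))
print('bar ends',Q(226,100,.071),Q(222,240,.071))
E
```

```text
rail end [ 0.63360256 -0.07991036] [ 0.57327854 -0.09219754] 0.06156266910650688 [ 0.60344055 -0.08605395]
prongs [0.5997587  0.05941217] [0.54501611 0.04786353] 0.055947493030921266 [0.5723874  0.05363785]
foot far [0.5646853  0.22285355] [0.50986606 0.21214946] [0.53727568 0.2175015 ]
notch [0.57288463 0.08952902] [0.55906221 0.08835458] [0.56597342 0.0889418 ]
dir 102.076723226678 0.16800414318505083
102.11159805799512
[ 0.51105222 -0.20574948] 0.0751065526773799 -3.942540334466055
[ 0.50611515 -0.27102048] 0.06545745305952112 -94.32558797311904
[ 0.4323982  -0.26488921] 0.07397148899244824 175.24547560367563
[ 0.4361234  -0.20058545] 0.06441157356722997 86.6844840400145
centre [ 0.47142224 -0.23556116] flange [ 0.47065741 -0.23580468]
bar ends [ 0.48988239 -0.23624088] [ 0.45181643 -0.2300829 ]
```

```bash
cat >> h.py <<'E'
from scipy.spatial.transform import Rotation as R
def yaw_pose(a): # tool down, tool y at world angle a (deg)
    y=np.array([np.cos(np.radians(a)),np.sin(np.radians(a)),0]);z=np.array([0,0,-1.]);return R.from_matrix(np.c_[np.cross(y,z),y,z])
def to(p,a):
    s=monitor.observe();r=R.from_quat(s['eef_rot']);t=yaw_pose(a)
    print('shift cm',np.round(r.inv().apply(np.array(p)-s['tool_pos'])*100,2),'turn',np.round((r.inv()*t).as_rotvec(),3))
def st():
    s=monitor.observe();m=R.from_quat(s['eef_rot']).as_matrix()
    print('t',round(s['time'],2),'p',np.round(s['tool_pos'],4),'yaw',round(np.degrees(np.arctan2(m[1,1],m[0,1])),2),'tilt',np.round(m[:,2],4),'q',np.round(s['joint_pos'],3),'F',np.round(s['force'],2),'T',np.round(s['torque'],3),'gap',round(s['finger_gap'],4))
E
python3 -c "
from h import *
st();to([.3,.2,.28],69.8);to([.471,-.2325,.22],81)"
```

```text
t 0.1 p [0.1813 0.4924 0.3033] yaw 69.78 tilt [-4.0e-04 -1.2e-03 -1.0e+00] q [ 1.218  0.239 -0.014  1.319 -0.     1.571] F [-0.47 -0.07  0.31] T [ 0.006 -0.002  0.02 ] gap 0.0856
shift cm [-21.24 -23.33   2.36] turn [-0.001  0.    -0.   ]
shift cm [-52.23 -58.     8.41] turn [-0.001 -0.    -0.196]
```

Request:
send_rows --motion '[[[-4.2, -4.7, 0.5], [0, 0, 0], 0], [[-8.5, -9.3, 1], [0, 0, 0], 0], [[-12.7, -14, 1.4], [0, 0, 0], 0], [[-17, -18.6, 1.9], [0, 0, 0], 0], [[-21.2, -23.3, 2.4], [0, 0, 0], 0]]'

```text
time: 0.72
tool_pos: [0.2988, 0.2022, 0.28]
eef_rot: [0.175, 0.985, 0.0, 0.0]
force: [1.3, 0.4, 0.5]
finger_gap: 0.0855
```

```bash
python3 -c "
from h import *
st();to([.471,-.2325,.22],81)"
```

```text
t 0.72 p [0.2988 0.2022 0.28  ] yaw 69.83 tilt [ 4.e-04  1.e-04 -1.e+00] q [ 0.595 -0.034 -0.389  1.216 -0.     0.947] F [1.26 0.39 0.46] T [ 0.049 -0.09   0.014] gap 0.0855
shift cm [-31.15 -34.86   6.  ] turn [ 0.     0.    -0.195]
```

Request:
send_rows --motion '[[[-5, -5.8, 0], [0, 0, 0], 0.3], [[-10, -11.6, 0], [0, 0, -0.05], 0.3], [[-15, -17.4, 0], [0, 0, -0.1], 0.3], [[-20, -23.2, 1], [0, 0, -0.15], 0.3], [[-25, -29, 3], [0, 0, -0.195], 0.3]]'

```text
time: 1.35
tool_pos: [0.4083, -0.0898, 0.2637]
eef_rot: [0.078, 0.997, -0.0, 0.001]
force: [0.8, 0.8, 0.1]
finger_gap: 0.0594
```

Request:
send_rows --motion '[[[-4.9, -3.8, 1], [0, 0, 0], 0.3], [[-7.25, -4.6, 2], [0, 0, 0], 0.3], [[-7.25, -4.6, 3], [0, 0, 0], 0.3], [[-7.25, -4.6, 3], [0, 0, 0], 0.3], [[-7.25, -4.6, 3], [0, 0, 0], 0.3]]'

```text
time: 1.98
tool_pos: [0.4715, -0.1436, 0.2339]
eef_rot: [0.078, 0.997, -0.0, -0.0]
force: [-0.8, 0.6, -0.4]
finger_gap: 0.0598
```

```bash
python3 -c "
from h import *
w=snap('wrist');save(w,'pics/w1.png')
st();to([.471,-.2335,.22],81)
print(w['camera_from_world'],proj(w,[.471,-.2335,.071]))"
```

```text
t 2.02 p [ 0.4717 -0.1437  0.2342] yaw 81.01 tilt [ 6.e-04 -3.e-04 -1.e+00] q [-0.296  0.218 -0.223  1.129 -0.    -0.139] F [-0.5   0.88 -0.36] T [ 0.029 -0.02   0.026] gap 0.0599
shift cm [-1.33 -8.89  1.42] turn [-0.     0.001  0.   ]
[[ 1.56499143e-01  9.87678086e-01 -1.26614622e-04  6.85387515e-02]
 [-9.50997653e-01  1.50652456e-01 -2.70013519e-01  4.86436246e-01]
 [-2.66667361e-01  4.23772945e-02  9.62856523e-01 -1.79473670e-01]
 [ 0.00000000e+00  0.00000000e+00  0.00000000e+00  1.00000000e+00]] (np.float64(195.51306567973342), np.float64(264.3542335580855))
```

View pics/w1.png

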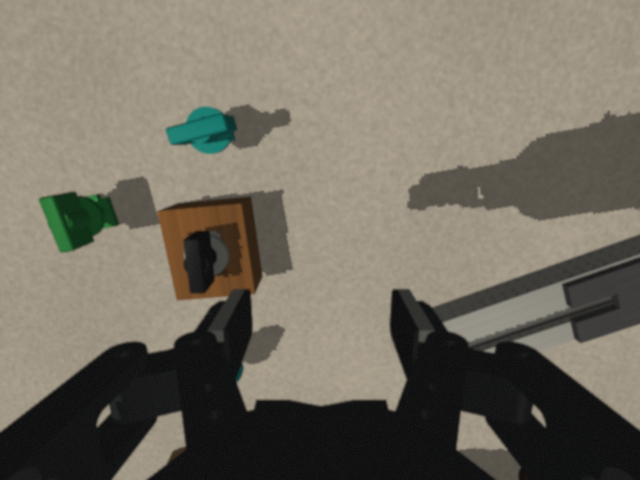

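The wrist view shows the block at (210,250) with the black bar at (200,262), 5 px from my prediction of (195,264). The look-alikes at (200,130), (75,220) and (240,370) stand clear of it. I move above the bar.

Request:
send_rows --motion '[[[-0.7, -4.4, 1], [0, 0, 0], 0.3], [[-1.3, -8.9, 2.5], [0, 0, 0], 0.3], [[-1.3, -8.9, 4], [0, 0, 0], 0.3], [[-1.3, -8.9, 4], [0, 0, 0], 0.3], [[-1.3, -8.9, 4], [0, 0, 0], 0.3]]'

```text
time: 2.65
tool_pos: [0.4712, -0.2333, 0.1942]
eef_rot: [0.078, 0.997, -0.0, 0.0]
force: [-0.6, 0.2, 0.1]
finger_gap: 0.0596
```

```bash
python3 -c "
from h import *
w=snap('wrist');save(w,'pics/w2.png')
st();to([.471,-.2335,.115],81)
for p in ([.471,-.2335,.071],[.471,-.2355,.045],[.4915,-.2366,.071],[.4505,-.2301,.071]): print(proj(w,p))"
```

```text
t 2.7 p [ 0.4713 -0.2334  0.1944] yaw 81.04 tilt [ 9.e-04 -4.e-04 -1.e+00] q [-0.46   0.3   -0.219  1.051  0.    -0.303] F [0.02 0.21 0.41] T [ 0.017  0.032 -0.026] gap 0.0596
shift cm [ 0.04 -0.02  7.94] turn [-0.     0.001  0.001]
(np.float64(321.18406761429037), np.float64(264.6503361541967))
(np.float64(318.13428256495877), np.float64(251.9287347280536))
(np.float64(321.40351234597097), np.float64(297.20551654404176))
(np.float64(321.4723673379164), np.float64(230.1803741538904))
```

View pics/w2.png

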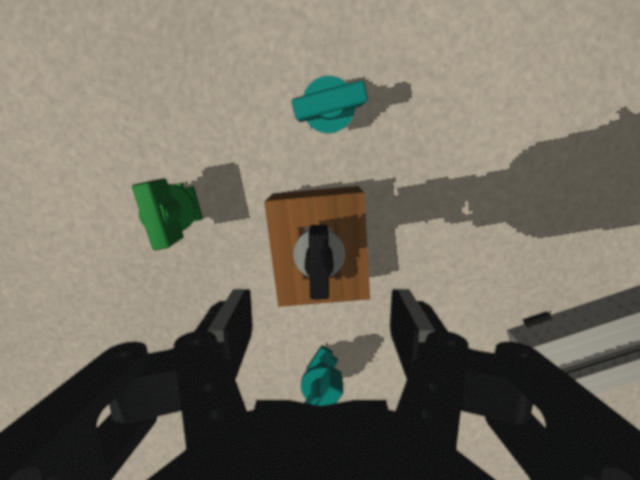

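The bar runs (319,227)–(319,298) over the flange at (318,252), within 1–2 px of the prediction and aligned with the pads. I descend and grip.

Request:
send_rows --motion '[[[0, 0, 3], [0, 0, 0], 0.3], [[0, 0, 6], [0, 0, 0], 0.3], [[0, 0, 7.8], [0, 0, 0], 0.3], [[0, 0, 7.8], [0, 0, 0], 0.3], [[0, 0, 7.8], [0, 0, 0], 0.5]]' --force 60

```text
time: 3.32
tool_pos: [0.4717, -0.2341, 0.1166]
eef_rot: [0.078, 0.997, -0.0, 0.001]
force: [-0.1, -0.4, 0.2]
finger_gap: 0.0439
```

Request:
send_rows --motion '[[[0, 0, 0], [0, 0, 0], 0.7], [[0, 0, 0], [0, 0, 0], 0.9], [[0, 0, 0], [0, 0, 0], 1], [[0, 0, 0], [0, 0, 0], 1], [[0, 0, 0], [0, 0, 0], 1]]' --force 60

```text
time: 3.95
tool_pos: [0.4726, -0.2348, 0.118]
eef_rot: [0.079, 0.997, -0.001, 0.002]
force: [0.4, 1.1, 12.8]
finger_gap: 0.0104
```

```bash
python3 -c "
from h import *
st()"
```

```text
t 3.95 p [ 0.4726 -0.2348  0.118 ] yaw 80.97 tilt [ 0.0046 -0.0019 -1.    ] q [-0.461  0.371 -0.333  0.862  0.    -0.304] F [ 0.36  1.14 12.79] T [0.34  0.103 0.016] gap 0.0104
```

Request:
send_rows --motion '[[[0, 0, -1], [0, 0, 0], 1], [[0, 0, -2.5], [0, 0, 0], 1], [[0, 0, -4.5], [0, 0, 0], 1], [[0, 0, -6.5], [0, 0, 0], 1], [[0, 0, -6.5], [0, 0, 0], 1]]'

```text
time: 4.58
tool_pos: [0.4718, -0.2347, 0.1825]
eef_rot: [0.079, 0.997, -0.001, 0.002]
force: [-0.2, -0.2, -2.5]
finger_gap: 0.0112
```

```bash
python3 -c "
from h import *
st();to([.5789,.0258,.18],187.6)
a=snap('side');s=monitor.observe();p=s['tool_pos'];u,v=proj(a,p-[0,0,.085]);print(u,v)
u,v=int(u),int(v);save(a,'pics/s2.png',(u-50,v-45,u+50,v+45),6)
"
```

```text
t 4.58 p [ 0.4718 -0.2347  0.1825] yaw 80.96 tilt [ 0.0029 -0.0016 -1.    ] q [-0.462  0.31  -0.238  1.02  -0.    -0.304] F [-0.17 -0.22 -2.45] T [-0.041 -0.017  0.009] gap 0.0112
shift cm [-6.48 27.41  0.24] turn [-4.000e-03  1.000e-03 -1.861e+00]
288.9935711775924 281.0570310301483
```

View pics/s2.png

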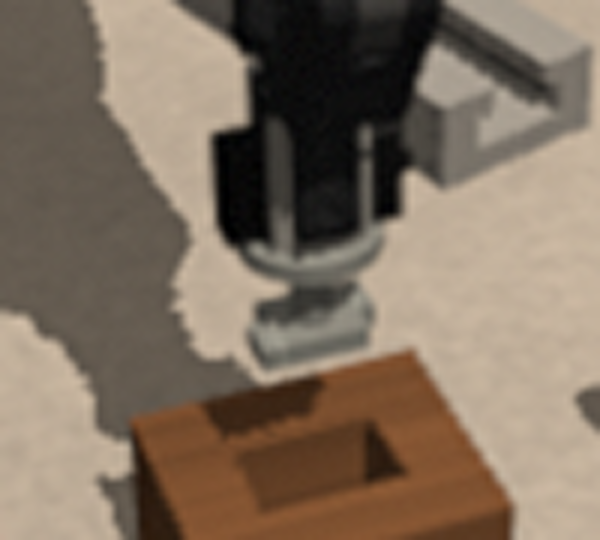

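The bolt hangs upright in the grip, with its head below the flange at crop (310,330) and the head's lower edge at (268,368)–(372,345). The pocket behind it is empty.

Request:
send_rows --motion '[[[-1, 4.5, 0], [0, 0, -0.18], 1], [[-2.4, 10, 0], [0, 0, -0.36], 1], [[-3.8, 16, 0], [0, 0, -0.54], 1], [[-5.2, 22, 0], [0, 0, -0.72], 1], [[-6.5, 27.4, 0], [0, 0, -0.9], 1]]'

```text
time: 5.25
tool_pos: [0.5784, 0.0282, 0.1796]
eef_rot: [-0.366, 0.931, 0.0, -0.001]
force: [0.7, -0.8, -1.5]
finger_gap: 0.0111
```

Request:
send_rows --motion '[[[0, 0, 0], [0, 0, -0.18], 1], [[0, 0, 0], [0, 0, -0.36], 1], [[0, 0, 0], [0, 0, -0.54], 1], [[0, 0, 0], [0, 0, -0.72], 1], [[0, 0, 0], [0, 0, -0.9], 1]]'

```text
time: 5.88
tool_pos: [0.5778, 0.0261, 0.1794]
eef_rot: [0.734, -0.679, -0.001, 0.001]
force: [-0.4, -0.3, -1.1]
finger_gap: 0.0112
```

```bash
python3 -c "
from h import *
a=load('side')
ang=lambda p,q,z:(lambda d:(np.degrees(np.arctan2(d[1],d[0])),np.linalg.norm(d)))(plane(a,238+q[0]/6,236+q[1]/6,z)-plane(a,238+p[0]/6,236+p[1]/6,z))
print(ang((268,368),(372,345),.0778),ang((262,508),(405,478),.04),ang((133,430),(412,352),.04))
st();to([.5789,.0258,.16],187.6)"
```

```text
(np.float64(-5.969155678855162), np.float64(0.0251265153020712)) (np.float64(-8.296424080291358), np.float64(0.035118021807298144)) (np.float64(-1.4525983376499232), np.float64(0.07454278029983286))
t 5.88 p [0.5778 0.0261 0.1794] yaw -175.56 tilt [-1.8e-03 -2.0e-04 -1.0e+00] q [ 0.045  0.396 -0.112  1.065 -0.    -1.603] F [-0.41 -0.29 -1.14] T [ 0.016 -0.037  0.037] gap 0.0112
shift cm [ 0.04 -0.12  1.94] turn [ 0.002  0.    -0.055]
```

Request:
send_rows --motion '[[[0, -0.1, 1], [0, 0, -0.06], 1], [[0, -0.1, 2], [0, 0, -0.06], 1], [[0, -0.1, 3], [0, 0, -0.06], 1], [[0, -0.1, 3.8], [0, 0, -0.06], 1], [[0, -0.1, 3.8], [0, 0, -0.06], 1]]'

```text
time: 6.5
tool_pos: [0.5788, 0.0261, 0.1417]
eef_rot: [0.752, -0.659, -0.001, 0.001]
force: [-0.1, -0.7, -0.6]
finger_gap: 0.0109
```

```bash
python3 -c "
from h import *
w=snap('wrist');a=snap('side');st()
W=w['frame'][:,:,::-1];
p=monitor.observe()['tool_pos'];u,v=[int(k) for k in proj(a,p-[0,0,.1])];print(u,v)
A=cv2.resize(a['frame'][v-40:v+40,u-50:u+50,::-1],None,fx=4,fy=4,interpolation=cv2.INTER_CUBIC)
c=np.zeros((480,800,3),np.uint8);c[:480,:400]=W[:,120:520];c[:320,400:]=A;cv2.imwrite('pics/c3.png',c)
d=np.array([-.2096,.9778,0]);S=np.array([.5663,.0845,.03])
for k in(-.1,-.17): print(k,[proj(w,S+d*k+np.array([.9778,.2096,0])*m) for m in(-.0105,0,.0105)])
"
```

```text
t 6.6 p [0.5794 0.0262 0.1426] yaw -172.49 tilt [ 1.e-04 -1.e-04 -1.e+00] q [ 0.045  0.427 -0.165  0.978 -0.    -1.657] F [ 0.17 -0.66 -0.35] T [-0.011 -0.006  0.015] gap 0.0108
286 220
-0.1 [(np.float64(334.342375940129), np.float64(199.34342953117755)), (np.float64(314.336836155842), np.float64(200.9533082337556)), (np.float64(294.3772092373288), np.float64(202.55949225248202))]
-0.17 [(np.float64(323.91936864143145), np.float64(51.191374814042945)), (np.float64(301.62483979611625), np.float64(53.17631459892931)), (np.float64(279.38735799189027), np.float64(55.15617533764009))]
```

View pics/c3.png

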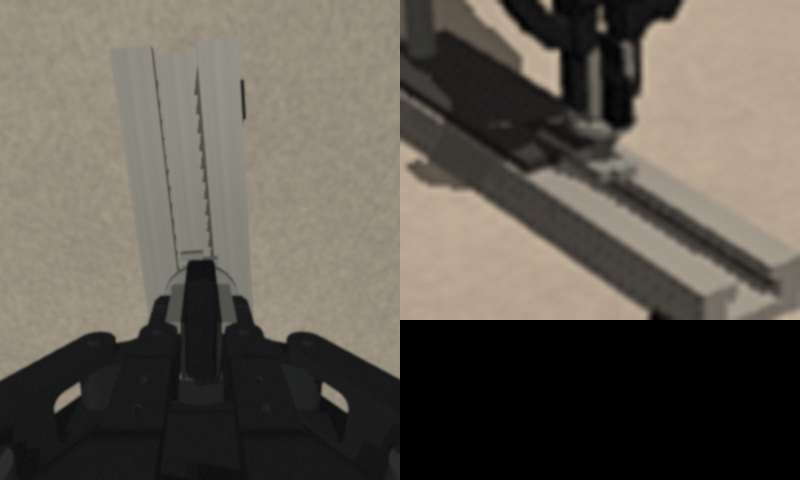

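```bash
python3 -c "
from h import *
w=load('wrist')
save(w,'pics/c4.png',(270,200,370,275),8)
s=monitor.observe();p=s['tool_pos'];d=np.array([-.2096,.9778,0]);n=np.array([.9778,.2096,0])
hb=p-[0,0,.1047]
for z in(0,.006): print(z,[np.round((np.array(proj(w,hb-d*.015+n*m+[0,0,z]))-[270,200])*8) for m in(-.0095,0,.0095)])
print('flange',[np.round((np.array(proj(w,hb-d*k+[0,0,.0267+.005]+n*m))-[270,200])*8) for k,m in((.017,0),(0,.017),(0,-.017))])
g=cv2.cvtColor(w['frame'],cv2.COLOR_RGB2GRAY)
for v in(100,150,200,240): print(v,g[v,270:350].tolist())
"
```

```text
0 [array([523., 400.]), array([377., 411.]), array([232., 422.])]
0.006 [array([527., 428.]), array([377., 439.]), array([227., 451.])]
flange [array([370., 550.]), array([ 92., 859.]), array([700., 814.])]
100 [139, 140, 140, 139, 140, 139, 130, 107, 94, 106, 125, 135, 138, 139, 140, 140, 140, 138, 138, 138, 140, 139, 140, 138, 138, 138, 139, 140, 142, 143, 144, 143, 143, 142, 141, 141, 140, 140, 138, 140, 140, 141, 142, 141, 143, 139, 131, 108, 88, 87, 105, 127, 139, 142, 141, 141, 140, 140, 140, 140, 140, 140, 141, 139, 140, 139, 140, 142, 145, 145, 146, 145, 145, 143, 142, 142, 141, 141, 139, 140]
150 [135, 134, 134, 135, 136, 137, 138, 138, 138, 137, 137, 137, 125, 105, 102, 121, 132, 136, 138, 138, 137, 137, 136, 136, 136, 138, 138, 137, 136, 134, 134, 134, 137, 140, 141, 141, 140, 139, 138, 137, 138, 137, 137, 136, 136, 137, 137, 138, 129, 113, 96, 90, 84, 84, 97, 120, 134, 139, 138, 138, 137, 137, 138, 137, 138, 138, 135, 135, 135, 136, 137, 139, 142, 142, 142, 140, 140, 139, 138, 138]
200 [135, 135, 133, 133, 132, 132, 132, 130, 131, 132, 130, 132, 132, 132, 132, 133, 134, 130, 118, 98, 101, 119, 128, 133, 134, 135, 134, 132, 132, 131, 132, 133, 132, 131, 129, 129, 132, 132, 132, 134, 135, 134, 133, 132, 132, 131, 131, 131, 130, 130, 131, 131, 131, 129, 127, 125, 116, 100, 92, 109, 126, 133, 133, 133, 133, 132, 132, 133, 132, 133, 133, 130, 130, 131, 132, 134, 134, 135, 136, 134]
240 [127, 128, 130, 131, 132, 132, 132, 131, 129, 128, 129, 129, 129, 130, 127, 128, 128, 128, 128, 128, 130, 129, 123, 107, 90, 99, 118, 127, 131, 131, 131, 131, 129, 129, 129, 130, 131, 130, 128, 127, 128, 128, 129, 131, 131, 132, 131, 129, 128, 128, 128, 129, 127, 127, 128, 128, 127, 121, 106, 87, 76, 79, 96, 118, 128, 131, 130, 129, 129, 129, 130, 130, 129, 128, 127, 126, 128, 128, 129, 131]
```

View pics/c4.png

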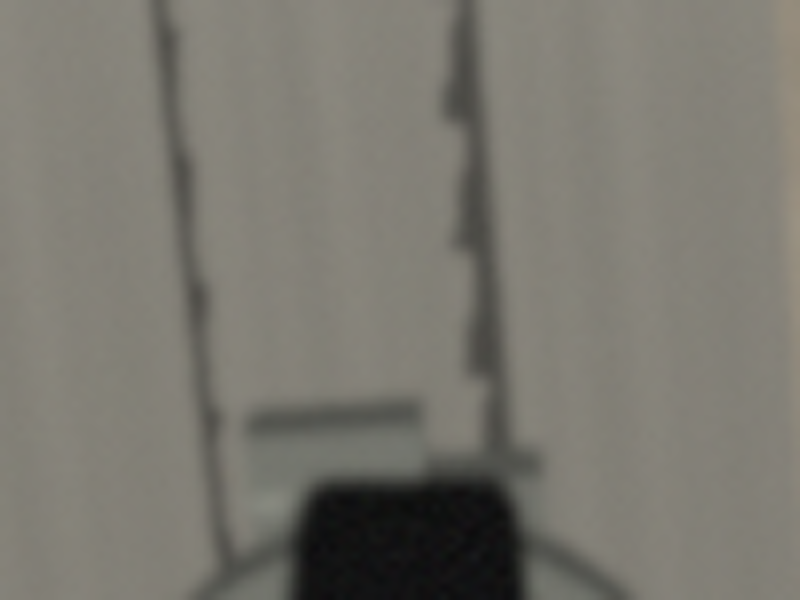

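The head's front end spans crop x 247–540 (centre 393). The slot mouth at the same depth spans about 208–508 (centre 358), so the bolt has to move about 2.4 mm along tool −y. Yaw agrees within 1°.

Request:
send_rows --motion '[[[0, -0.12, 0], [0, 0, 0], 1], [[0, -0.24, 0], [0, 0, 0], 1], [[0, -0.24, 0.4], [0, 0, 0], 1], [[0, -0.24, 0.8], [0, 0, 0], 1], [[0, -0.24, 1.1], [0, 0, 0], 1]]'

```text
time: 7.22
tool_pos: [0.5815, 0.0265, 0.1311]
eef_rot: [0.752, -0.659, -0.0, 0.0]
force: [0.6, 0.4, -1.7]
finger_gap: 0.0107
```

```bash
python3 -c "
from h import *
st()"
```

```text
t 7.22 p [0.5815 0.0265 0.1311] yaw -172.47 tilt [-5.e-04 -1.e-04 -1.e+00] q [ 0.046  0.441 -0.175  0.955 -0.    -1.657] F [ 0.55  0.39 -1.68] T [-0.001  0.008 -0.033] gap 0.0107
```

Request:
send_rows --motion '[[[0, 0, 0.2], [0, 0, 0], 1], [[0, 0, 0.5], [0, 0, 0], 1], [[0, 0, 0.8], [0, 0, 0], 1], [[0, 0, 1.1], [0, 0, 0], 1], [[0, 0, 1.1], [0, 0, 0], 1]]'

```text
time: 7.85
tool_pos: [0.5815, 0.0265, 0.1202]
eef_rot: [0.752, -0.659, -0.0, 0.0]
force: [-0.3, 0.1, -1.9]
finger_gap: 0.0106
```

```bash
python3 -c "
from h import *
st()"
```

```text
t 7.85 p [0.5815 0.0265 0.1202] yaw -172.47 tilt [-5.e-04 -1.e-04 -1.e+00] q [ 0.046  0.452 -0.189  0.93  -0.    -1.657] F [-0.35  0.14 -1.87] T [-0.     0.005  0.034] gap 0.0106
```

Request:
send_rows --motion '[[[0, 0, 0.15], [0, 0, 0], 1], [[0, 0, 0.3], [0, 0, 0], 1], [[0, 0, 0.45], [0, 0, 0], 1], [[0, 0, 0.6], [0, 0, 0], 1], [[0, 0, 0.6], [0, 0, 0], 1]]'

```text
time: 8.48
tool_pos: [0.5817, 0.0265, 0.1147]
eef_rot: [0.752, -0.659, 0.0, -0.0]
force: [-0.9, -0.1, 1.3]
finger_gap: 0.0108
```

```bash
python3 -c "
from h import *
st()"
```

```text
t 8.47 p [0.5817 0.0265 0.1147] yaw -172.47 tilt [ 3.e-04 -1.e-04 -1.e+00] q [ 0.046  0.457 -0.197  0.917 -0.    -1.657] F [-0.86 -0.1   1.29] T [-0.013  0.146  0.029] gap 0.0108
```

Request:
send_rows --motion '[[[0, 0, -0.25], [0, 0, 0], 1], [[0, 0, -0.5], [0, 0, 0], 1], [[-0.4, 0.03, -0.5], [0, 0, 0], 1], [[-0.8, 0.07, -0.5], [0, 0, 0], 1], [[-1.2, 0.1, -0.5], [0, 0, 0], 1]]'

```text
time: 9.1
tool_pos: [0.5789, 0.0386, 0.1194]
eef_rot: [0.752, -0.659, -0.0, 0.0]
force: [-0.1, -0.8, -0.9]
finger_gap: 0.0104
```

Request:
send_rows --motion '[[[-0.4, 0.03, 0], [0, 0, 0], 1], [[-0.8, 0.07, 0], [0, 0, 0], 1], [[-1.2, 0.1, 0], [0, 0, 0], 1], [[-1.6, 0.14, 0], [0, 0, 0], 1], [[-2.0, 0.17, 0], [0, 0, 0], 1]]'

```text
time: 9.72
tool_pos: [0.5747, 0.0581, 0.1195]
eef_rot: [0.752, -0.659, 0.0, 0.0]
force: [0.7, 0.5, -0.7]
finger_gap: 0.0108
```

```bash
cat >> h.py <<'E'
def rel(S=np.array([.5663,.0845])):
    q=monitor.observe()['tool_pos'][:2]-S;s=monitor.observe()['force'][:2];d=np.array([-.2096,.9778]);n=np.array([.9778,.2096]);print('along %.2f lat %.2f mm; F along %.2f lat %.2f'%(q@d*1e3,q@n*1e3,s@d,s@n))
E
python3 -c "
from h import *
st();rel()"
```

```text
t 9.72 p [0.5747 0.0581 0.1195] yaw -172.47 tilt [-0.e+00 -1.e-04 -1.e+00] q [ 0.101  0.445 -0.202  0.923 -0.    -1.601] F [ 0.74  0.5  -0.7 ] T [ 0.024 -0.    -0.002] gap 0.0108
along -27.55 lat 2.71 mm; F along 0.34 lat 0.83
```

Request:
send_rows --motion '[[[-0.4, 0.03, 0], [0, 0, 0], 1], [[-0.8, 0.07, 0], [0, 0, 0], 1], [[-1.2, 0.1, 0], [0, 0, 0], 1], [[-1.6, 0.14, 0], [0, 0, 0], 1], [[-2.0, 0.17, 0], [0, 0, 0], 1]]'

```text
time: 10.35
tool_pos: [0.5704, 0.0777, 0.1195]
eef_rot: [0.752, -0.659, 0.0, 0.0]
force: [0.2, 1.0, -1.7]
finger_gap: 0.0114
```

Request:
send_rows --motion '[[[-0.1, 0.01, 0], [0, 0, 0], 1], [[-0.2, 0.02, 0], [0, 0, 0], 1], [[-0.3, 0.03, 0], [0, 0, 0], 1], [[-0.4, 0.03, 0], [0, 0, 0], 1], [[-0.4, 0.03, 0], [0, 0, 0], 1]]'

```text
time: 10.98
tool_pos: [0.5696, 0.0814, 0.1195]
eef_rot: [0.752, -0.659, 0.0, 0.0]
force: [0.0, -0.1, -0.8]
finger_gap: 0.011
```

```bash
python3 -c "
from h import *
st();rel()"
```

```text
t 10.97 p [0.5696 0.0814 0.1195] yaw -172.47 tilt [-0.e+00 -1.e-04 -1.e+00] q [ 0.142  0.442 -0.208  0.921 -0.    -1.56 ] F [ 0.01 -0.12 -0.82] T [-0.009 -0.02  -0.008] gap 0.011
along -3.72 lat 2.62 mm; F along -0.11 lat -0.02
```

Request:
send_rows --motion '[[[-0.06, 0, 0], [0, 0, 0], 1], [[-0.12, 0.01, 0], [0, 0, 0], 1], [[-0.18, 0.01, 0], [0, 0, 0], 1], [[-0.25, 0.02, 0], [0, 0, 0], 1], [[-0.25, 0.02, 0], [0, 0, 0], 1]]'

```text
time: 11.6
tool_pos: [0.5691, 0.0839, 0.1195]
eef_rot: [0.752, -0.659, 0.0, 0.0]
force: [-1.1, -1.2, -1.7]
finger_gap: 0.011
```

```bash
python3 -c "
from h import *
st();rel()"
```

```text
t 11.6 p [0.5691 0.0839 0.1195] yaw -172.47 tilt [-0.e+00 -1.e-04 -1.e+00] q [ 0.146  0.442 -0.208  0.92  -0.    -1.556] F [-1.07 -1.2  -1.7 ] T [ 0.044 -0.045 -0.068] gap 0.011
along -1.18 lat 2.62 mm; F along -0.95 lat -1.30
```

Request:
send_rows --motion '[[[-0.03, 0, 0], [0, 0, 0], 1], [[-0.06, 0, 0], [0, 0, 0], 1], [[-0.1, 0.01, 0], [0, 0, 0], 1], [[-0.1, 0.01, 0], [0, 0, 0], 1], [[-0.1, 0.01, 0], [0, 0, 0], 1]]'

```text
time: 12.22
tool_pos: [0.5689, 0.0848, 0.1195]
eef_rot: [0.752, -0.659, 0.0, 0.0]
force: [-0.5, 0.1, -1.1]
finger_gap: 0.0107
```

```bash
python3 -c "
from h import *
st();rel()"
```

```text
t 12.22 p [0.5689 0.0848 0.1195] yaw -172.47 tilt [-0.e+00 -1.e-04 -1.e+00] q [ 0.148  0.442 -0.209  0.92  -0.    -1.554] F [-0.55  0.14 -1.08] T [ 0.024 -0.001 -0.07 ] gap 0.0107
along -0.22 lat 2.60 mm; F along 0.25 lat -0.50
```

Request:
send_rows --motion '[[[-0.04, 0, 0], [0, 0, 0], 1], [[-0.08, 0, 0], [0, 0, 0], 1], [[-0.12, 0.01, 0], [0, 0, 0], 1], [[-0.15, 0.01, 0], [0, 0, 0], 1], [[-0.15, 0.01, 0], [0, 0, 0], 1]]'

```text
time: 12.85
tool_pos: [0.5686, 0.0863, 0.1195]
eef_rot: [0.752, -0.659, 0.0, 0.0]
force: [0.9, 0.2, -1.4]
finger_gap: 0.0106
```

```bash
python3 -c "
from h import *
st();rel()"
```

```text
t 12.85 p [0.5686 0.0863 0.1195] yaw -172.47 tilt [ 0.e+00 -1.e-04 -1.e+00] q [ 0.151  0.442 -0.209  0.92  -0.    -1.552] F [ 0.94  0.21 -1.43] T [-0.049  0.016  0.041] gap 0.0106
along 1.30 lat 2.64 mm; F along 0.01 lat 0.96
```

Request:
send_rows --motion '[[[-0.04, 0, 0], [0, 0, 0], 1], [[-0.08, 0, 0], [0, 0, 0], 1], [[-0.12, 0.01, 0], [0, 0, 0], 1], [[-0.15, 0.01, 0], [0, 0, 0], 1], [[-0.15, 0.01, 0], [0, 0, 0], 1]]'

```text
time: 13.48
tool_pos: [0.5683, 0.0876, 0.1195]
eef_rot: [0.752, -0.659, 0.0, 0.0]
force: [-0.1, -2.7, -2.2]
finger_gap: 0.0109
```

```bash
python3 -c "
from h import *
st();rel()"
```

```text
t 13.47 p [0.5683 0.0876 0.1195] yaw -172.48 tilt [ 0.e+00 -5.e-04 -1.e+00] q [ 0.153  0.442 -0.209  0.92  -0.    -1.549] F [-0.15 -2.73 -2.18] T [-0.347 -0.081 -0.048] gap 0.0109
along 2.62 lat 2.63 mm; F along -2.64 lat -0.71
```

Contact with the notch bottom shows as −2.6 N along the slot. The bolt is home and the head's top is at about 0.0208. I back off slightly and lower the head fully below the lips.

Request:
send_rows --motion '[[[0, 0, 0], [0, 0, 0], 1], [[0.06, 0, 0.08], [0, 0, 0], 1], [[0.08, 0, 0.16], [0, 0, 0], 1], [[0.08, 0, 0.22], [0, 0, 0], 1], [[0.08, 0, 0.22], [0, 0, 0], 1]]'

```text
time: 14.1
tool_pos: [0.5684, 0.087, 0.1173]
eef_rot: [0.752, -0.659, -0.0, 0.0]
force: [0.7, -0.2, -1.6]
finger_gap: 0.0108
```

Request:
send_rows --motion '[[[0, 0, 0], [0, 0, 0.08], 1], [[0, 0, 0], [0, 0, 0.16], 1], [[0, 0, 0], [0, 0, 0.24], 1], [[0, 0, 0], [0, 0, 0.32], 1], [[0, 0, 0], [0, 0, 0.4], 1]]'

```text
time: 14.72
tool_pos: [0.5684, 0.087, 0.1173]
eef_rot: [-0.605, 0.796, -0.0, -0.0]
force: [-0.5, -0.3, -0.9]
finger_gap: 0.011
```

```bash
python3 -c "
from h import *
st();rel()"
```

```text
t 14.72 p [0.5684 0.087  0.1173] yaw 164.46 tilt [-0. -0. -1.] q [ 0.152  0.444 -0.212  0.915 -0.    -1.148] F [-0.54 -0.27 -0.85] T [ 0.022 -0.051 -0.032] gap 0.011
along 2.03 lat 2.58 mm; F along -0.16 lat -0.59
```

Request:
send_rows --motion '[[[0, 0, 0], [0, 0, 0.1], 1], [[0, 0, 0], [0, 0, 0.2], 1], [[0, 0, 0], [0, 0, 0.3], 1], [[0, 0, 0], [0, 0, 0.4], 1], [[0, 0, 0], [0, 0, 0.5], 1]]'

```text
time: 15.35
tool_pos: [0.5684, 0.087, 0.1173]
eef_rot: [-0.389, 0.921, -0.0, -0.0]
force: [0.2, 0.0, -1.7]
finger_gap: 0.0107
```

Request:
send_rows --motion '[[[0, 0, 0], [0, 0, 0.1], 1], [[0, 0, 0], [0, 0, 0.2], 1], [[0, 0, 0], [0, 0, 0.3], 1], [[0, 0, 0], [0, 0, 0.4], 1], [[0, 0, 0], [0, 0, 0.5], 1]]'

```text
time: 15.98
tool_pos: [0.5684, 0.087, 0.1173]
eef_rot: [-0.149, 0.989, -0.0, -0.0]
force: [0.1, -0.1, -1.6]
finger_gap: 0.0107
```

```bash
python3 -c "
from h import *
st();rel()"
```

```text
t 15.97 p [0.5684 0.087  0.1173] yaw 107.13 tilt [-1.e-04 -0.e+00 -1.e+00] q [ 0.152  0.444 -0.212  0.915 -0.    -0.147] F [ 0.07 -0.12 -1.58] T [ 0.011 -0.073  0.017] gap 0.0107
along 2.04 lat 2.58 mm; F along -0.13 lat 0.04
```

Request:
send_rows --motion '[[[0, 0, 0], [0, 0, 0.06], 1], [[0, 0, 0], [0, 0, 0.12], 1], [[0, 0, 0], [0, 0, 0.18], 1], [[0, 0, 0], [0, 0, 0.24], 1], [[0, 0, 0], [0, 0, 0.3], 1]]'

```text
time: 16.6
tool_pos: [0.568, 0.087, 0.1172]
eef_rot: [-0.0, 1.0, -0.0, -0.0]
force: [-1.4, -0.5, -0.5]
finger_gap: 0.0104
```

```bash
python3 -c "
from h import *
st();rel()"
```

```text
t 16.6 p [0.568  0.087  0.1172] yaw 90.02 tilt [-8.e-04 -2.e-04 -1.e+00] q [ 0.152  0.444 -0.212  0.916 -0.     0.152] F [-1.38 -0.49 -0.53] T [-0.072  0.348  0.039] gap 0.0104
along 2.05 lat 2.22 mm; F along -0.19 lat -1.46
```

Request:
send_rows --motion '[[[0, 0, 0], [0, 0, 0.04], 1], [[0, 0, 0], [0, 0, 0.08], 1], [[0, 0, 0], [0, 0, 0.12], 1], [[0, 0, 0], [0, 0, 0.16], 1], [[0, 0, 0], [0, 0, 0.2], 1]]'

```text
time: 17.23
tool_pos: [0.5679, 0.0869, 0.1167]
eef_rot: [0.099, 0.995, -0.0, -0.001]
force: [0.4, -0.0, -6.4]
finger_gap: 0.0108
```

```bash
python3 -c "
from h import *
st();rel()"
```

```text
t 17.23 p [0.5679 0.0869 0.1167] yaw 78.6 tilt [-1.3e-03 -4.0e-04 -1.0e+00] q [ 0.152  0.444 -0.213  0.915 -0.     0.351] F [ 0.38 -0.02 -6.41] T [-0.139  0.016  0.111] gap 0.0108
along 1.99 lat 2.10 mm; F along -0.10 lat 0.37
```

Request:
send_rows --motion '[[[0, 0, 0.03], [0, 0, 0.03], 1], [[0, 0, 0.06], [0, 0, 0.06], 1], [[0, 0, 0.08], [0, 0, 0.09], 1], [[0, 0, 0.09], [0, 0, 0.12], 1], [[0, 0, 0.09], [0, 0, 0.12], 1]]'

```text
time: 17.85
tool_pos: [0.5681, 0.0869, 0.1162]
eef_rot: [0.158, 0.987, -0.0, -0.0]
force: [-2.0, -1.5, -6.0]
finger_gap: 0.0109
```

```bash
python3 -c "
from h import *
st();rel()"
```

```text
t 17.85 p [0.5681 0.0869 0.1162] yaw 71.76 tilt [-8.e-04 -3.e-04 -1.e+00] q [ 0.152  0.445 -0.214  0.913 -0.     0.47 ] F [-1.97 -1.49 -6.01] T [-0.262  0.528  0.071] gap 0.0109
along 1.98 lat 2.23 mm; F along -1.04 lat -2.23
```

Request:
send_rows --motion '[[[0, 0, 0.02], [0, 0, 0.03], 1], [[0, 0, 0.04], [0, 0, 0.06], 1], [[0, 0, 0.05], [0, 0, 0.08], 1], [[0, 0, 0.05], [0, 0, 0.1], 1], [[0, 0, 0.05], [0, 0, 0.1], 1]]'

```text
time: 18.48
tool_pos: [0.5681, 0.087, 0.1161]
eef_rot: [0.208, 0.978, -0.0, -0.0]
force: [-4.3, -1.4, -0.1]
finger_gap: 0.0108
```

```bash
python3 -c "
from h import *
st();rel()"
```

```text
t 18.48 p [0.5681 0.087  0.1161] yaw 66.0 tilt [-3.e-04 -1.e-04 -1.e+00] q [ 0.152  0.445 -0.214  0.913 -0.     0.571] F [-4.3  -1.44 -0.14] T [-0.26   1.094  0.102] gap 0.0108
along 2.02 lat 2.30 mm; F along -0.51 lat -4.51
```

Request:
send_rows --motion '[[[0.02, -0.01, 0], [0, 0, 0.02], 1], [[0.03, -0.02, 0], [0, 0, 0.04], 1], [[0.03, -0.02, 0], [0, 0, 0.06], 1], [[0.03, -0.02, 0], [0, 0, 0.08], 1], [[0.03, -0.02, 0], [0, 0, 0.08], 1]]'

```text
time: 19.1
tool_pos: [0.568, 0.0869, 0.1162]
eef_rot: [0.247, 0.969, -0.0, 0.0]
force: [-4.7, -0.6, 1.8]
finger_gap: 0.0114
```

```bash
python3 -c "
from h import *
st();rel()"
```

```text
t 19.1 p [0.568  0.0869 0.1162] yaw 61.41 tilt [ 1.e-04 -1.e-04 -1.e+00] q [ 0.152  0.444 -0.215  0.912 -0.     0.651] F [-4.75 -0.63  1.81] T [-0.283  1.103  0.145] gap 0.0114
along 1.98 lat 2.21 mm; F along 0.38 lat -4.77
```

Request:
send_rows --motion '[[[0.03, -0.02, 0], [0, 0, 0.015], 1], [[0.04, -0.03, 0], [0, 0, 0.03], 1], [[0.04, -0.03, 0], [0, 0, 0.04], 1], [[0.04, -0.03, 0], [0, 0, 0.05], 1], [[0.04, -0.03, 0], [0, 0, 0.05], 1]]'

```text
time: 19.73
tool_pos: [0.5679, 0.0869, 0.1161]
eef_rot: [0.271, 0.963, 0.0, 0.0]
force: [-1.9, -0.9, 1.4]
finger_gap: 0.0111
```

```bash
python3 -c "
from h import *
st();rel()"
```

```text
t 19.73 p [0.5679 0.0869 0.1161] yaw 58.6 tilt [ 7.e-04 -1.e-04 -1.e+00] q [ 0.152  0.444 -0.216  0.911 -0.     0.7  ] F [-1.88 -0.9   1.39] T [-0.323  0.514  0.063] gap 0.0111
along 1.97 lat 2.05 mm; F along -0.49 lat -2.03
```

Request:
send_rows --motion '[[[0, 0, 0], [0, 0, 0.02], 1], [[0, 0, 0], [0, 0, 0.04], 1], [[0, 0, 0], [0, 0, 0.06], 1], [[0, 0, 0], [0, 0, 0.08], 1], [[0, 0, 0], [0, 0, 0.08], 1]]'

```text
time: 20.35
tool_pos: [0.5678, 0.0869, 0.1161]
eef_rot: [0.309, 0.951, 0.0, 0.0]
force: [-1.5, -1.8, 4.8]
finger_gap: 0.011
```

```bash
python3 -c "
from h import *
st();rel()
import time
for i in range(3):
  viewer.snapshot('side');s=monitor.observe();print(np.round(s['torque'],3),np.round(s['force'],1))"
```

```text
t 20.35 p [0.5678 0.0869 0.1161] yaw 54.0 tilt [ 6.e-04 -1.e-04 -1.e+00] q [ 0.152  0.444 -0.216  0.911 -0.     0.78 ] F [-1.5  -1.82  4.78] T [-0.35   0.243  0.104] gap 0.011
along 1.99 lat 1.95 mm; F along -1.47 lat -1.85
[-0.425  0.322  0.067] [-1.8 -1.5  4.9]
[-0.412  0.366  0.076] [-1.9 -1.8  4.7]
[-0.388  0.306  0.061] [-2.  -0.7  5.4]
```

Request:
send_rows --motion '[[[0, 0, 0], [0, 0, 0.02], 1], [[0, 0, -0.01], [0, 0, 0.04], 1], [[0, 0, -0.02], [0, 0, 0.06], 1], [[0, 0, -0.02], [0, 0, 0.08], 1], [[0, 0, -0.02], [0, 0, 0.08], 1]]'

```text
time: 21.12
tool_pos: [0.5677, 0.0868, 0.1161]
eef_rot: [0.347, 0.938, -0.0, 0.0]
force: [0.4, -2.9, 3.8]
finger_gap: 0.0113
```

```bash
cat >> h.py <<'E'
def avg(n=4):
    L=[]
    for i in range(n): viewer.snapshot('side');s=monitor.observe();L.append(np.r_[s['torque'],s['force']])
    print('T,F mean',np.round(np.mean(L,0),3));st();rel()
E
python3 -c "
from h import *
avg()"
```

```text
T,F mean [-0.492 -0.09   0.186 -0.146 -2.376  2.374]
t 21.32 p [0.5677 0.0868 0.1161] yaw 49.45 tilt [ 2.e-04 -1.e-04 -1.e+00] q [ 0.152  0.444 -0.216  0.911 -0.     0.86 ] F [-0.78 -2.92  2.24] T [-0.495 -0.171  0.217] gap 0.0109
along 1.99 lat 1.85 mm; F along -2.69 lat -1.38
```

Request:
send_rows --motion '[[[0, 0, 0], [0, 0, 0.02], 1], [[0, 0, 0], [0, 0, 0.04], 1], [[0, 0, 0], [0, 0, 0.06], 1], [[0, 0, 0], [0, 0, 0.06], 1], [[0, 0, 0], [0, 0, 0.06], 1]]'

```text
time: 21.95
tool_pos: [0.5676, 0.0868, 0.1161]
eef_rot: [0.375, 0.927, -0.0, 0.0]
force: [1.5, -3.0, 1.3]
finger_gap: 0.0106
```

```bash
python3 -c "
from h import *
avg()"
```

```text
T,F mean [-0.563 -0.387  0.313  1.215 -2.897 -0.021]
t 22.15 p [0.5676 0.0868 0.1161] yaw 46.01 tilt [ 0.e+00 -2.e-04 -1.e+00] q [ 0.152  0.444 -0.216  0.911 -0.     0.92 ] F [ 0.84 -2.98 -0.6 ] T [-0.588 -0.475  0.359] gap 0.0112
along 1.99 lat 1.79 mm; F along -3.09 lat 0.20
```

Torque is about 0.31 N m and stable, so the knob is hand-tight. I release it and retreat upward.

Request:
send_rows --motion '[[[0, 0, 0], [0, 0, 0], 0.8], [[0, 0, 0], [0, 0, 0], 0.6], [[0, 0, 0], [0, 0, 0], 0.4], [[0, 0, 0], [0, 0, 0], 0.4], [[0, 0, -0.5], [0, 0, 0], 0.4]]'

```text
time: 22.78
tool_pos: [0.5673, 0.0869, 0.121]
eef_rot: [0.375, 0.927, -0.0, -0.0]
force: [0.2, -0.7, -0.0]
finger_gap: 0.0516
```

Request:
send_rows --motion '[[[0, 0, -1.5], [0, 0, 0], 0.4], [[0, 0, -4], [0, 0, 0], 0.4], [[0, 0, -7], [0, 0, 0], 0.4], [[0, 0, -10], [0, 0, 0], 0.4], [[0, 0, -12], [0, 0, 0], 0.4]]'

```text
time: 23.4
tool_pos: [0.5679, 0.0869, 0.2439]
eef_rot: [0.375, 0.927, 0.001, 0.001]
force: [0.3, -0.7, 0.3]
finger_gap: 0.0512
```

```bash
python3 -c "
from h import *
st();w=snap('wrist');b=snap('top');a=snap('side')
c=np.zeros((600,800,3),np.uint8)
c[:300,:400]=cv2.resize(w['frame'],(400,300));c[:300,400:]=cv2.resize(b['frame'],(400,300))
c[300:,:]=cv2.resize(a['frame'][140:275,200:380],(800,600))[:300] if 0 else 0
A=cv2.resize(a['frame'][165:265,210:343],(400,300),interpolation=cv2.INTER_CUBIC);c[300:,:400]=A
u,v=[int(k) for k in proj(w,[.5676,.0868,.06])];print(u,v)
B=w['frame'][max(0,v-75):v+75,max(0,u-100):u+100];c[300:,400:]=cv2.resize(B,(400,300));cv2.imwrite('pics/c5.png',c[:,:,::-1])"
```

```text
t 23.4 p [0.5679 0.0869 0.2439] yaw 46.01 tilt [ 2.6e-03  3.0e-04 -1.0e+00] q [ 0.152  0.346 -0.015  1.207 -0.     0.92 ] F [ 0.34 -0.72  0.35] T [-0.004 -0.041  0.007] gap 0.0512
320 237
```

View pics/c5.png

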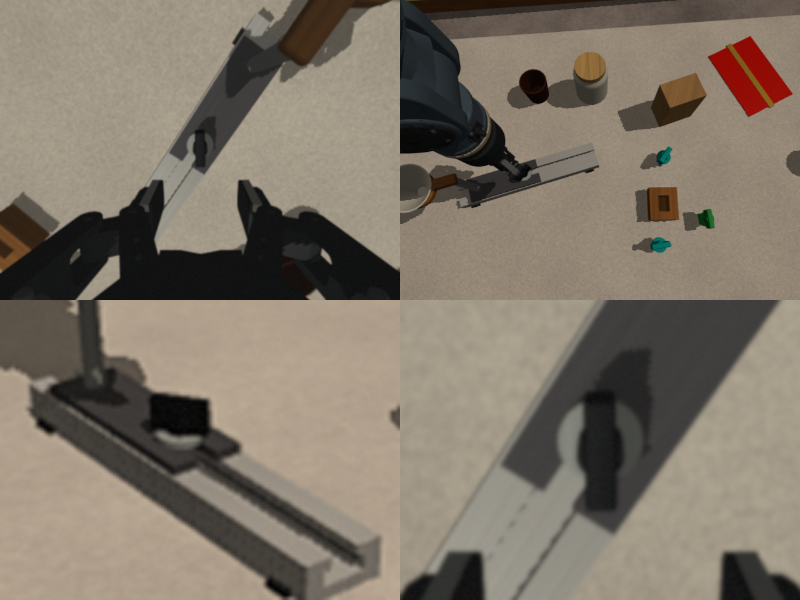

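The final pictures show the knob seated flat on the foot in the notch at (200,145) in the wrist panel. The fingers are clear, the stand is upright, and the cup, jar and carton are unmoved. I hand the job in.

```bash
python3 -c "
from h import *
print(finish_job())"
```

```text
the job is handed in; nothing more can be done
None
```

I took the bolt out of its block and lowered its head lengthwise into the slot. I slid it along until it touched the bottom of the notch (about 2.6 N, under the stand's 4 N limit). I then turned it clockwise until the head stopped, tightened the knob and let go. The job was handed in at about 23.5 s of the 61 s allowed, and no verdict is reported.

**Last checks:**
- **Tightness:** the tool torque averaged about 0.31 N m before release, with single readings up to 0.36. I could not measure the clamping force itself.
- **Position:** the last pictures show the knob flat on the foot in the notch, the stand upright and the bystanders in place. The fingers are clear, with no contact force left.
- **Head squareness:** I could not see this directly. I infer it from the stop, where the knob began turning alone, and from the slack taken up after it.

**Disagreements along the way:**
- **Camera offset:** the overhead camera's estimate of slot and seat was off by about 2.5 mm both across and along the slot. I corrected this with the wrist view and by feeling for contact.
- **Early pull:** a downward pull of about 6 N appeared before the clamp took hold. It faded as I lowered the tool, and I did not find its cause.
- **Side force:** a side force of up to 5 N also appeared while tightening. It fell after I moved the tool sideways slightly.

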